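# Load the condiment carousel and hold its index plunger out

## Task

Stand the salt shaker and the pepper mill upright, fully down in the nests of the condiment carousel that fit them (shaker in the small nest, mill in the large one), and let go of them. Then take the knob of the carousel's sprung index plunger, pull it straight up as far as it goes and finish still holding it there, its pin clear of the seat hole, so that I can turn the carousel. Leave the other things on the worktop where they are.

Things in the scene. Friction and masses are not known exactly. Their poses are not given: they have to be found in the camera images.
- carousel: Condiment carousel, fixed (it does not turn while you work): wooden platter 250 mm across, top 30 mm above the worktop, two dark raised collars (nests), steel index bushes on its rim. Origin on the worktop under its centre, z up. A steel bracket, 30 mm wide, stands beyond the rim at x -178 to -144 mm and reaches in at 50 to 60 mm height; plunger at x -112, y 0. Place and yaw vary.
- small_nest (a point): Centre of the floor of the small nest (platter top, 30 mm above the worktop; carousel frame x 35, y +68 mm): round collar, 49 mm inside, 59 mm outside, 16 mm high. The shaker goes here.
- large_nest (a point): Centre of the floor of the large nest (platter top, 30 mm above the worktop; carousel frame x 35, y -68 mm): round collar, 63 mm inside, 73 mm outside, 16 mm high. The mill goes here.
- salt_center (a point): Salt shaker, clear glass with a light grey domed cap, loose, upright on the worktop: round, 44 mm at most across, 90 mm tall (glass up to 74 mm, cap 34 mm wide above). The point is on its axis, 45 mm above its underside; z is its axis. About 0.1 kg.
- mill_center (a point): Pepper mill, dark turned wood, loose, upright on the worktop: round, 58 mm across at the foot, 150 mm tall, for the fingers its body tapers evenly from 58 mm at the foot to 47 mm at 107 mm height (about 51 mm at the point), then a round head, 50 mm across at 122 mm height, and a small finial: grip it high (100 to 125 mm) so that its top clears the palm. The point is on its axis, 75 mm above its underside; z is its axis. About 0.18 kg.
- knob_center (a point): Centre of the plunger's black ribbed knob: upright cylinder, 28 mm across, 32 mm tall (16 mm above and below this point), top free. At rest this point is 89 mm above the worktop; it rises with the plunger. Below the knob is a steel barrel, 22 mm across, with a 27 mm nut whose top is 64 mm above the worktop; the bracket's arm ends its top at 60 mm.
- plunger: The sprung index plunger (pin and knob in one), slides straight up only. Its origin lies on its axis, at worktop height (z = 0) at rest, with the 9 mm pin sprung 7 mm deep into the seat bush; z = 0.022 when pulled up to its stop. The spring pulls it back with about 6 N at rest and 11.5 N at the stop, so it snaps home when let go.
- honey_jar: Bystander: glass honey jar with a grey lid, 66x72x102 mm; origin at its underside. Leave alone.
- timer: Bystander: round red and cream kitchen timer, 63 mm across, 54 mm high; origin at its underside. Leave alone.
- tin: Bystander: round green tin, 57 mm across, 72 mm high; origin at its underside. Leave alone.
Not all that is in view belongs to the job. Leave any red look-alike of the part that bears mill_center alone.

How it is judged (in metres and radians):
On the way, in this order (a step that is already met when the one before it is completed fails the run):
1. shaker and mill stand in their nests, let go (horizontal distance between salt_center and small_nest below 0.006 m and height (world z) of salt_center between 0.071 and 0.079 m and angle between each of salt_center, mill_center's own z axis and vertical below 0.12 rad and horizontal distance between mill_center and large_nest below 0.006 m and height (world z) of mill_center between 0.101 and 0.109 m and contact force between the fingers and anything else below 0.2 N), for 0.3 s.
2. the plunger is pulled fully back by the fingers (height (world z) of knob_center above 0.107 m and contact force between the fingers and plunger above 2 N), for 0.3 s.
At the end, for the whole second after the job is handed in: The robot's fingers still hold the knob (more than 2 N on it) with the plunger more than 18 mm up of its 22 mm travel; shaker and mill stand upright (within 0.12 rad), within 6 mm of the centre of their own nests and within 4 mm of the seated height (all of step 2 and horizontal distance between salt_center and small_nest below 0.006 m and height (world z) of salt_center between 0.071 and 0.079 m and angle between each of salt_center, mill_center's own z axis and vertical below 0.12 rad and horizontal distance between mill_center and large_nest below 0.006 m and height (world z) of mill_center between 0.101 and 0.109 m); the arm keeps its last pose, push and grip.
It fails at once if the honey jar is moved more than 30 mm (distance of honey_jar from where it was at the start of the episode above 0.03 m).
It fails at once if the kitchen timer is moved more than 30 mm (distance of timer from where it was at the start of the episode above 0.03 m).
It fails at once if the tin is moved more than 30 mm (distance of tin from where it was at the start of the episode above 0.03 m).
It also fails if it takes over 67 s, if anything falls off the work surface, if the arm or the gripper's body presses on something with over 40 N, if the wrist force passes 120 N, or if a joint passes its speed limit or range.

## Robot

A 6-joint arm with a two-finger parallel gripper is mounted at the origin on a cart in front of the work surface, level with it; the furniture and walls round the work are solid. World frame = base frame: x ahead of the robot, y to its left, z up, the work surface at z = 0. Lengths are in mm, angles in rad, forces in N, time in s.
With the tool pointing down it reaches from about 400 to 925 mm from the base axis. Payload 12.5 kg.
Tool frame: the origin (TCP) lies at the centre of the arm's flange, where the gripper is bolted on; the fingertips stand 190 mm ahead of it and the grasp point (between the pads) lies 171 mm ahead of it; z points along the fingers, y is the direction in which the jaws open and shut (so a half turn about z gives the same grasp; the last joint's range is limited). The gripper opens to 95 mm and grips with 3 to 60 N. Pads are 20 mm wide; open, the fingers measure 119 mm over their backs; the gripper's body (75 mm by 180 mm) begins 59 mm behind the grasp point.
Start: joints at [1.153, 0.491, 1.559, -0, 1.092, -0.106], TCP at [191.709, 594.872, 404.761] pointing down, gripper open.
Joint ranges: [-3.1, 3.1], [-0.84, 2.19], [0.05, 2.79], [-1.13, 4.28], [0.06, 2.93], [-2.69, 2.69]. Speed limits (rad/s): [2.22, 2.22, 2.79, 3.14, 3.14, 3.14].

## Interface

Orientations are given as [roll, pitch, yaw] about the fixed x, y, z axes, in that order (R = Rz(yaw) Ry(pitch) Rx(roll)).
In Python, from cell import env gives the robot as it stands.
- The arm moves only by the shell command python3 -m pendant 'ROWS'. ROWS is JSON, a list of rows, each an object of numbers: "x", "y", "z": the shift along the tool's x, y, z in units of 150 mm (1.0 is 150 mm); "rx", "ry", "rz": the turn, a rotation vector about the tool's x, y, z in units of 45 degrees (1.0 is 45 degrees); "jaw": the opening, from 0 (shut) to 1 (fully open). In form: [{"x": .., "y": .., "z": .., "rx": .., "ry": .., "rz": .., "jaw": ..}, ...]. A call has 1 to 10 rows; each row is the pose to reach, as a shift and turn from the pose commanded when the call began, along the tool's axes at that moment; what a row does not reach only later rows make up. A row lasts 1/8 s, in which the tool goes at most 62.5 mm and 10.7 degrees, less where a joint would pass 70% of its speed; a pose out of reach is approached as far as the arm can. A call with a number of a shift or a turn outside -1 to 1 is refused whole. A call with a gripper value outside its range is refused whole. The fingers move at their own pace and stop on an object; the grip force is fixed at half the most. Time passes only in rows, so rows that repeat a pose let the fingers close. It gives the time, the measured TCP pose, the force and the opening at its end, in the units of the state.
- env.state(): the state, without advancing time (a new reading comes with each control period).
- env.read_camera(name): name is "scene" or "top" or "wrist"; returns a dict with "img" (384x512x3 uint8, red, green, blue), "fx", "fy", "cx", "cy" (pixels), "rvec" (rotation vector, rad) and "tvec" (3), from world to camera coordinates, as OpenCV has them. Camera axes: x right, y down, z forward; pixel columns grow to the right and rows downward; lengths in mm; the calibration is good to about 2 mm. A picture is of the moment at which its call begins. There is no depth.
- env.job_done(): hands the job in, once; it reports no verdict.
The state is a dict: "t": time; "joints": joint angles; "qvel": joint speeds; "tau": joint torques, N m; "eef_pos": TCP position; "tcp_rot": TCP orientation; "ft_force": force on the tool from outside, world axes, zero at the start; "moment": the same for the moment, N m; "opening": opening from 0.0 (shut) to 1.0 (fully open).
Only numpy, scipy, OpenCV 4.12 (cv2) and the standard library are available. Lean on these libraries where they do the work, as an engineer would, in place of code of your own. Each camera call takes 0.05 s, during which the arm holds its last target.

## Working session

There is one attempt and no reset: what is moved stays moved. The work goes in short steps, Python scripts to look and compute and a shell command to move; the robot and the scene stay as the last step left them, time stands still between calls to the robot, and variables do not carry over. Pictures are saved under pics/ and viewed, and the job is handed in when it is done.

```bash
mkdir -p pics; ls; python3 - <<'E'
from cell import env
import cv2
s=env.state(); print(s)
for n in("scene","top","wrist"):
    c=env.read_camera(n); cv2.imwrite(f"pics/{n}0.png",c["img"][:,:,::-1]); print(n,c["fx"],c["cx"],c["cy"],c["rvec"],c["tvec"])
E
```

```text
pics
{'t': 0.0, 'joints': array([ 1.15341884e+00,  4.91545688e-01,  1.55944993e+00,  2.09474685e-05,
        1.09168429e+00, -1.05599570e-01]), 'qvel': array([ 0.00037875, -0.00092309, -0.00162338, -0.00081174, -0.00140721,
        0.00094653]), 'tau': array([ 2.17086796e-03, -6.12646151e+01, -2.58189332e+01,  6.93294732e-02,
        4.81056562e-02, -4.60652291e-05]), 'eef_pos': array([191.68214478, 594.84429297, 404.17008692]), 'tcp_rot': array([-3.14051342e+00, -1.33074660e-04,  2.82980500e+00]), 'ft_force': array([ 0.54914235, -0.35993592, -0.45510239]), 'moment': array([0.01295703, 0.01289449, 0.02836923]), 'opening': 0.9975004591227077}
scene 348.66740892868154 255.5920760231288 196.07348814824095 [ 2.3649103  -0.01065455  0.00941807] [-617.58128637   67.11128355 1282.01196412]
top 462.888314907537 256.0793967896845 188.46791249101494 [ 2.15827486 -2.12215702  0.15382381] [7.72108581e-01 6.27049670e+02 1.42465609e+03]
wrist 277.23104143357915 254.4220663049949 195.28901905811847 [-2.36647134 -1.72263931 -0.21877269] [-623.4230644   -28.62820193  391.25674108]
```

View pics/scene0.png

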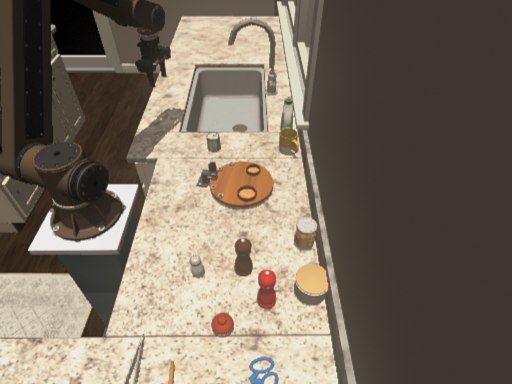

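View pics/top0.png

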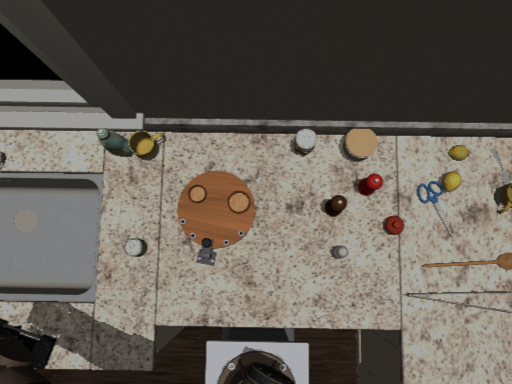

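View pics/wrist0.png

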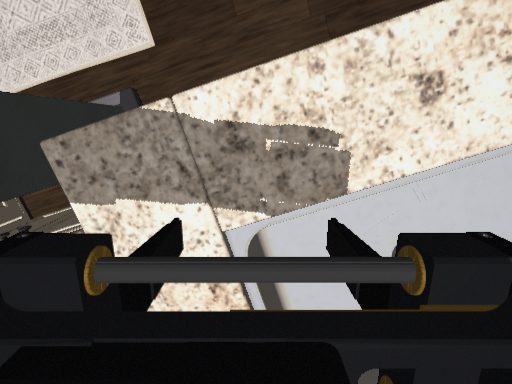

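The scene shows the carousel at top px (217,208), dark mill (336,206), red mill (372,183), and two shaker-like candidates: top (340,252) and (135,247). I'll check these in close crops.

```bash
cat > h.py <<'E'
import cv2,numpy as np
from scipy.spatial.transform import Rotation as Ro
from cell import env
def K(c): return np.array([[c["fx"],0,c["cx"]],[0,c["fy"],c["cy"]],[0,0,1.]])
def back(c,u,v,z):
    R=cv2.Rodrigues(np.array(c["rvec"],float))[0]; t=np.array(c["tvec"],float)
    d=R.T@np.linalg.solve(K(c),[u,v,1.]); o=-R.T@t
    return o+d*(z-o[2])/d[2]
def proj(c,P):
    return cv2.projectPoints(np.array(P,float).reshape(-1,1,3),np.array(c["rvec"],float),np.array(c["tvec"],float),K(c),None)[0].reshape(-1,2)
def crop(img,u0,v0,u1,v1,k,name):
    o=cv2.resize(img[v0:v1,u0:u1,::-1],None,fx=k,fy=k,interpolation=cv2.INTER_CUBIC); cv2.imwrite(name,o)
E
python3 - <<'E'
from h import *
t=cv2.imread("pics/top0.png")[:,:,::-1]; s=cv2.imread("pics/scene0.png")[:,:,::-1]
crop(t,110,155,410,270,2.6,"pics/ct.png")
crop(s,120,120,340,340,2.7,"pics/cs.png")
crop(t,170,165,265,270,5.7,"pics/car.png")
E
```

```text
(no output)
```

View pics/ct.png

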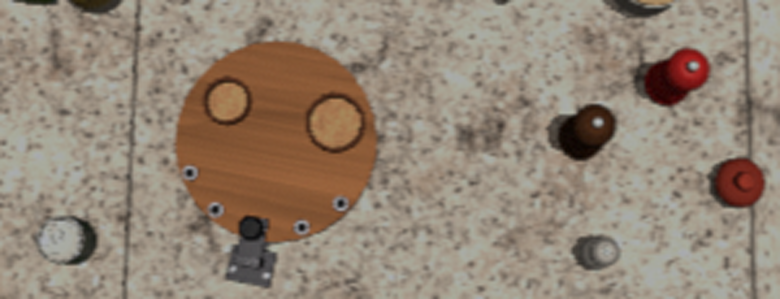

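View pics/cs.png

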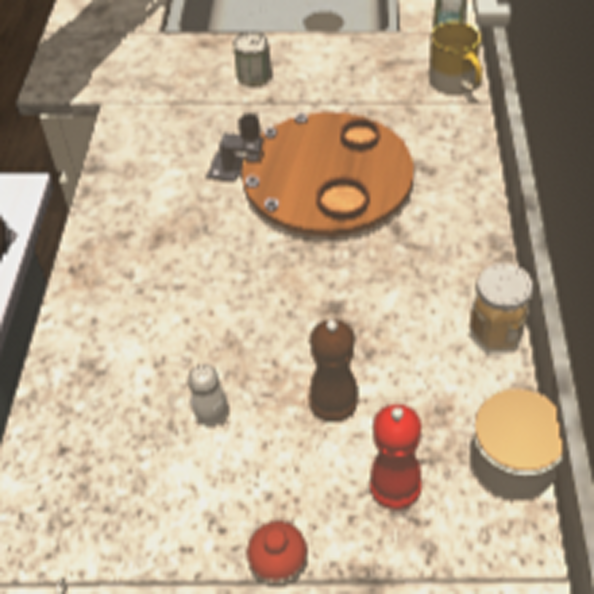

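View pics/car.png

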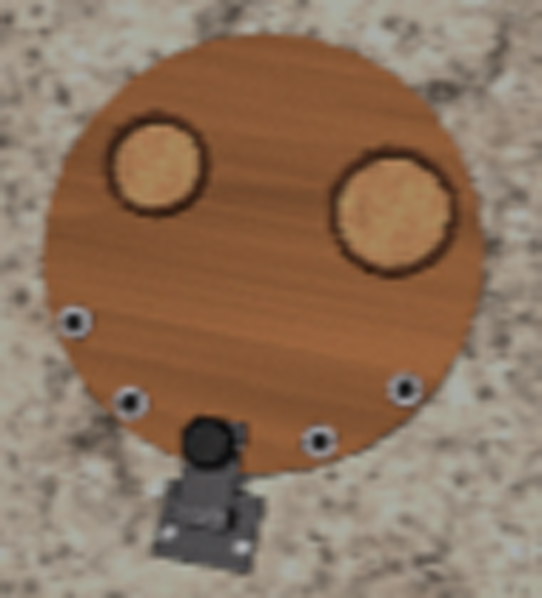

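```bash
cat > m.py <<'E'
from h import *
from scipy.optimize import least_squares
c=env.read_camera("top"); s=env.read_camera("scene")
def ell(img,u0,v0,u1,v1,f):
    k=6; r=cv2.resize(img[v0:v1,u0:u1],None,fx=k,fy=k,interpolation=cv2.INTER_CUBIC)
    m=f(r.astype(int)).astype(np.uint8); n,l,st,ce=cv2.connectedComponentsWithStats(m)
    i=1+np.argmax(st[1:,4]); cs=max(cv2.findContours((l==i).astype(np.uint8),0,1)[0],key=len)
    e=cv2.fitEllipse(cs); 
    return [(e[0][0]+.5)/k-.5+u0,(e[0][1]+.5)/k-.5+v0,e[1][0]/k,e[1][1]/k,st[i,4]/k/k]
wood=lambda r:(r[...,0]>165)&(r[...,0]-r[...,2]>50)
for cam,boxes in((c,((187,183,209,205),(226,189,252,216))),(s,((245,162,261,177),(236,185,259,203)))):
    for b in boxes:
        e=ell(cam["img"],*b,wood); print(np.round(e,2),[np.round(back(cam,e[0],e[1],z)[:2],1) for z in(30,38,46)])
dark=lambda r:(r.sum(-1)<120)
e=ell(c["img"],200,234,214,248,dark); print("knob",np.round(e,2),np.round(back(c,e[0],e[1],105),1))
E
python3 m.py
```

```text
[197.37 193.71  10.38  12.54  45.86] [array([609.4, 199.9]), array([608.3, 198.8]), array([607.2, 197.7])]
[242.93 198.89   4.96   7.1   23.39] [array([595. ,  53.1]), array([594. ,  52.8]), array([593. ,  52.5])]
[252.71 169.52  17.28  18.07  59.47] [array([608.1, 211.5]), array([608. , 202.3]), array([608. , 193.2])]
[246.58 193.21   9.28  15.76 117.69] [array([584.2,  75.8]), array([584.4,  67.8]), array([584.6,  59.8])]
knob [206.28 242.36   8.93   9.51  47.86] [452.1 157.5 105. ]
```

```bash
cat > fit.py <<'E'
from h import *
from scipy.optimize import minimize
def samp(g,p): return cv2.remap(g,p[:,0].astype(np.float32)[None],p[:,1].astype(np.float32)[None],cv2.INTER_LINEAR)[0]
th=np.linspace(0,2*np.pi,120,endpoint=False)
def circ(x,y,r,z): return np.c_[x+r*np.cos(th),y+r*np.sin(th),np.full_like(th,z)]
def cost(p,cam,g,sets):
    x,y,a=p[0],p[1],p[2]/100; ca,sa=np.cos(a),np.sin(a); tot=0
    for (lx,ly,rd,rl,z,w) in sets:
        X=x+ca*lx-sa*ly;Y=y+sa*lx+ca*ly
        for r in rd: tot+=w*samp(g,proj(cam,circ(X,Y,r,z))).mean()/len(rd)
        for r in rl: tot-=w*samp(g,proj(cam,circ(X,Y,r,z))).mean()/len(rl)
    return tot
sets=[(35,68,(25.5,27,28.5),(32.5,34),46,1),(35,-68,(32.5,34,35.5),(39.5,41),46,1)]
knob=[(-112,0,(3,6,9,12),(17,),105,.5)]
rim=[(0,0,(121,123),(),30,0)]
def run(cam,x0,st):
    g=cam["img"].astype(np.float32).mean(-1); best=None
    for dx in(-8,0,8):
        for dy in(-8,0,8):
            r=minimize(cost,np.array(x0)+[dx,dy,0],args=(cam,g,st),method="Nelder-Mead",options=dict(xatol=.02,fatol=.01,initial_simplex=np.array(x0)+[dx,dy,0]+np.array([[0,0,0],[6,0,0],[0,6,0],[0,0,6]])))
            if best is None or r.fun<best.fun: best=r
    return best
if __name__=="__main__":
    for n in("top","scene"):
        cam=env.read_camera(n)
        for st in(sets,sets+knob):
            b=run(cam,[562,137,-12],st) ; x,y,a=b.x; a/=100
            print(n,np.round([x,y,a],3),round(b.fun,1),[np.round([x+np.cos(a)*lx-np.sin(a)*ly,y+np.sin(a)*lx+np.cos(a)*ly],1) for lx,ly in((35,68),(35,-68),(-112,0))])
E
python3 fit.py
```

```text
top [ 5.61071e+02  1.38741e+02 -1.80000e-01] -64.6 [array([607.7, 199.4]), array([583.3,  65.6]), array([450.9, 158.8])]
top [ 5.61303e+02  1.38707e+02 -1.81000e-01] -84.2 [array([608. , 199.3]), array([583.5,  65.5]), array([451.1, 158.9])]
scene [ 5.62286e+02  1.32368e+02 -1.82000e-01] -56.7 [array([609. , 192.9]), array([584.4,  59.2]), array([452.1, 152.6])]
scene [ 5.62385e+02  1.33840e+02 -1.90000e-01] -87.2 [array([609.6, 194. ]), array([583.9,  60.5]), array([452.4, 155. ])]
```

Top (340,252) is the glass shaker (cap narrower, 44 mm class). (135,247) is the tin, (372,183) is the red look-alike mill and (336,206) is the dark mill I want. Next, locating both.

```bash
python3 - <<'E'
from h import *
c=env.read_camera("top"); s=env.read_camera("scene"); w=env.read_camera("wrist")
for n,k in(("top",c),("scene",s),("wrist",w)):
    R=cv2.Rodrigues(k["rvec"])[0]; print(n,np.round(-R.T@k["tvec"]), np.round(R[2],3))
st=env.state(); Rt=Ro.from_euler("xyz",st["tcp_rot"]).as_matrix(); Rw=cv2.Rodrigues(w["rvec"])[0]
print("cam in tool",Rt.T@(-Rw.T@w["tvec"]-st["eef_pos"]), Rt.T@Rw.T)
print(Rt)
crop(c["img"],315,185,395,270,7,"pics/ms.png")
crop(s["img"],180,225,280,310,7,"pics/ms2.png")
E
```

```text
top [ 407.   -0. 1502.] [ 0.15   0.008 -0.989]
scene [ 605. -857.  964.] [ 0.01   0.701 -0.713]
wrist [124. 616. 385.] [ 0.24  -0.078 -0.968]
cam in tool [70.34167197 -0.98314677 19.25774676] [[-6.96413522e-04 -9.67773630e-01 -2.51820802e-01]
 [ 9.99999626e-01 -5.45041589e-04 -6.70859529e-04]
 [ 5.11987352e-04 -2.51821175e-01  9.67773648e-01]]
[[-9.51778585e-01  3.06785787e-01  7.17533086e-05]
 [ 3.06785793e-01  9.51778581e-01  1.03806359e-04]
 [-3.64469466e-05  1.20813565e-04 -9.99999992e-01]]
```

View pics/ms.png

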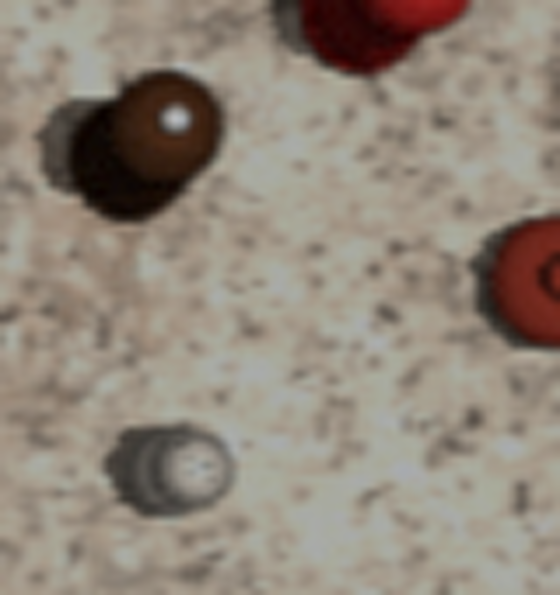

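View pics/ms2.png

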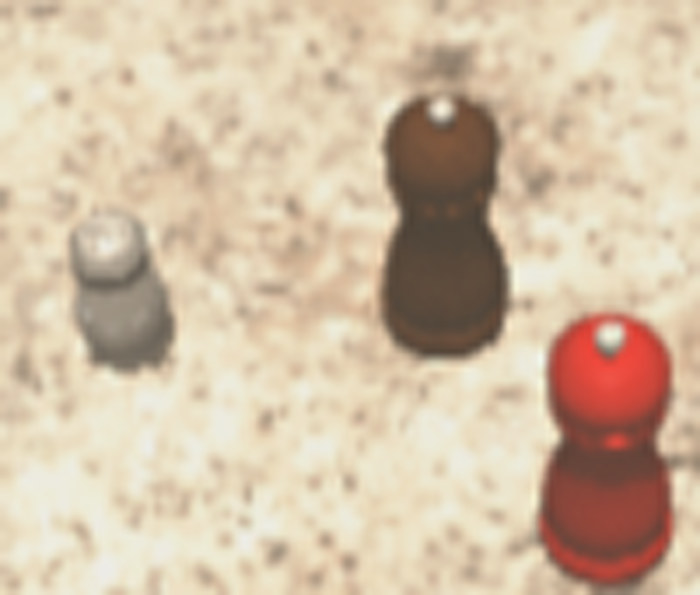

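```bash
python3 - <<'E'
from h import *
c=env.read_camera("top"); s=env.read_camera("scene")
def P(k): return K(k)@np.c_[cv2.Rodrigues(k["rvec"])[0],k["tvec"]]
for nm,a,b,z in(("mill",(339.9,201.8),(243,240.6),147),("salt",(342.7,251.8),(195.6,260.2),80)):
    X=cv2.triangulatePoints(P(c),P(s),np.array(a,float).reshape(2,1),np.array(b,float).reshape(2,1))[:,0]; print(nm,np.round(X[:3]/X[3],1),np.round(back(c,*a,z),1),np.round(back(s,*b,z),1))
E
```

```text
mill [ 576.8 -236.9  147.2] [ 576.2 -237.   147. ] [ 577.9 -236.5  147. ]
salt [ 432.3 -256.1   77. ] [ 431.5 -255.7   80. ] [ 434.2 -257.9   80. ]
```

Both cameras agree: mill is at about (577,-237), shaker at about (432.5,-256). I'm turning the tool so its axes align with the world (yaw π), then travelling to above the shaker.

```bash
python3 -m pendant '[{"x":-0.94,"y":-0.54,"rz":-0.397},{"x":-0.94,"y":-0.54,"rz":-0.397},{"x":-0.94,"y":-0.54,"rz":-0.397},{"x":-0.94,"y":-0.54,"rz":-0.397}]'
```

```text
invalid input
```

```bash
python3 -m pendant '[{"x":-0.94,"y":-0.54,"z":0,"rx":0,"ry":0,"rz":-0.397,"jaw":1},{"x":-0.94,"y":-0.54,"z":0,"rx":0,"ry":0,"rz":-0.397,"jaw":1},{"x":-0.94,"y":-0.54,"z":0,"rx":0,"ry":0,"rz":-0.397,"jaw":1},{"x":-0.94,"y":-0.54,"z":0,"rx":0,"ry":0,"rz":-0.397,"jaw":1}]'
```

```text
t: 1.1
eef_pos: [302.6, 473.0, 405.0]
tcp_rot: [3.141, 0.0, 3.138]
ft_force: [-0.3, 0.2, -0.0]
opening: 1.002
```

```bash
python3 -m pendant '[{"x":-0.98,"y":-0.97,"z":0,"rx":0,"ry":0,"rz":0,"jaw":1},{"x":-0.98,"y":-0.97,"z":0,"rx":0,"ry":0,"rz":0,"jaw":1},{"x":-0.98,"y":-0.97,"z":0,"rx":0,"ry":0,"rz":0,"jaw":1},{"x":-0.98,"y":-0.97,"z":0,"rx":0,"ry":0,"rz":0,"jaw":1}]'
python3 -m pendant '[{"x":0,"y":-1,"z":0,"rx":0,"ry":0,"rz":0,"jaw":1},{"x":0,"y":-1,"z":0,"rx":0,"ry":0,"rz":0,"jaw":1},{"x":0,"y":-1,"z":0,"rx":0,"ry":0,"rz":0,"jaw":1}]'
python3 - <<'E'
from h import *
print(env.state()["joints"],env.state()["eef_pos"])
w=env.read_camera("wrist");cv2.imwrite("pics/w1.png",w["img"][:,:,::-1])
E
```

```text
t: 1.6
eef_pos: [449.7, 327.7, 404.7]
tcp_rot: [3.141, 0.0, 3.139]
ft_force: [0.7, 0.6, 0.1]
opening: 0.998
t: 1.98
eef_pos: [447.5, 177.7, 404.9]
tcp_rot: [3.141, -0.0, 3.141]
ft_force: [0.6, -0.0, 0.3]
opening: 1.003
[ 2.40739026e-01  2.87739870e-01  1.89930559e+00  1.95388366e-04
  9.54567401e-01 -1.32921124e+00] [447.53935267 177.74124636 404.88837189]
```

View pics/w1.png

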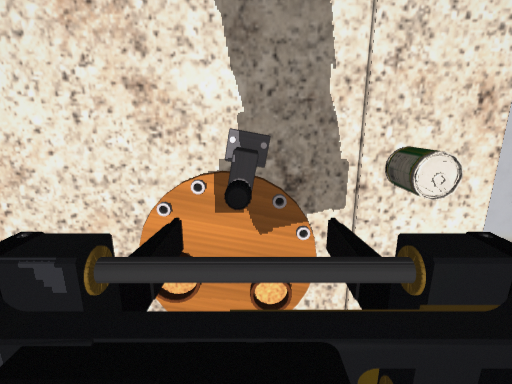

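```bash
python3 -m pendant '[{"x":-1,"y":-0.3,"z":0,"rx":0,"ry":0,"rz":0,"jaw":1},{"x":-1,"y":-0.3,"z":0,"rx":0,"ry":0,"rz":0,"jaw":1},{"x":-1,"y":-0.3,"z":0,"rx":0,"ry":0,"rz":0,"jaw":1},{"x":-1,"y":-0.3,"z":0,"rx":0,"ry":0,"rz":0,"jaw":1}]'
python3 - <<'E'
from h import *
w=env.read_camera("wrist");cv2.imwrite("pics/w2.png",w["img"][:,:,::-1])
from fit import *
knob=[(-112,0,(3,6,9,12),(17,),105,.5)]
for st in(sets,sets+knob):
    b=run(w,[561,138,-18],st) ; x,y,a=b.x; a/=100
    print(np.round([x,y,a],3),round(b.fun,1),[np.round([x+np.cos(a)*lx-np.sin(a)*ly,y+np.sin(a)*lx+np.cos(a)*ly],1) for lx,ly in((35,68),(35,-68),(-112,0))])
im=cv2.cvtColor(cv2.resize(w["img"],None,fx=1.5,fy=1.5),cv2.COLOR_RGB2BGR)
ca,sa=np.cos(a),np.sin(a)
for lx,ly,r,z in((35,68,24.5,46),(35,68,29.5,46),(35,-68,31.5,46),(35,-68,36.5,46),(0,0,125,30),(-112,0,14,105),(35,68,24.5,30),(35,-68,31.5,30)):
    p=proj(w,circ(x+ca*lx-sa*ly,y+sa*lx+ca*ly,r,z))*1.5; cv2.polylines(im,[p.astype(np.int32)],True,(0,255,0),1)
cv2.imwrite("pics/w2o.png",im)
E
```

```text
t: 2.52
eef_pos: [599.3, 134.8, 403.8]
tcp_rot: [3.141, -0.0, 3.141]
ft_force: [-0.6, 0.4, -0.8]
opening: 0.999
[ 5.60642e+02  1.39177e+02 -1.85000e-01] -82.7 [array([607.5, 199.6]), array([582.6,  65.9]), array([450.5, 159.7])]
[ 5.60754e+02  1.39650e+02 -1.93000e-01] -94.4 [array([608.2, 199.7]), array([582. ,  66.2]), array([450.8, 161.2])]
```

View pics/w2o.png

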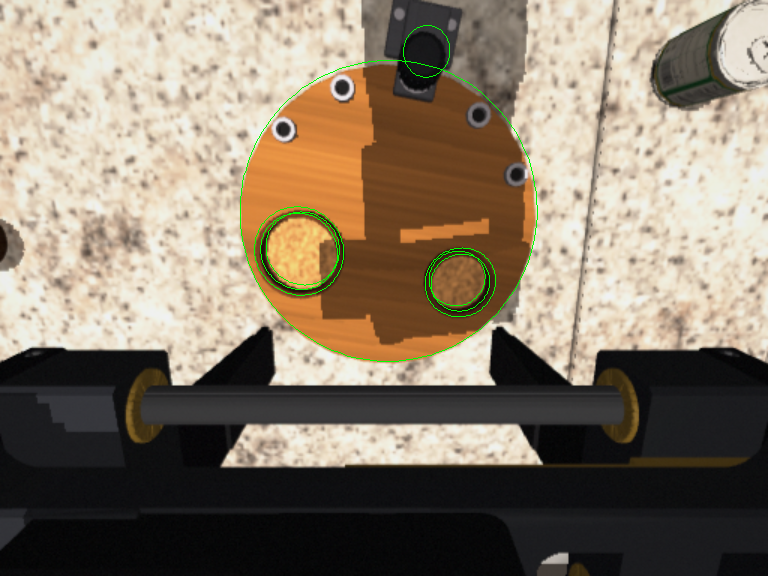

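The overlay fits well, with rim, both collars and knob within about 1 px. Wrist and top agree within 1 mm: small nest (607.6,199.5), large (583,65.8), knob (450.8,159.3). Now to the shaker.

```bash
python3 -m pendant '[{"x":0.3,"y":-1,"z":0,"rx":0,"ry":0,"rz":0,"jaw":1},{"x":0.3,"y":-1,"z":0,"rx":0,"ry":0,"rz":0,"jaw":1},{"x":0.3,"y":-1,"z":0,"rx":0,"ry":0,"rz":0,"jaw":1}]'
python3 -m pendant '[{"x":0.4,"y":-1,"z":0,"rx":0,"ry":0,"rz":0,"jaw":1},{"x":0.4,"y":-1,"z":0,"rx":0,"ry":0,"rz":0,"jaw":1},{"x":0.4,"y":-1,"z":0,"rx":0,"ry":0,"rz":0,"jaw":1}]'
python3 -m pendant '[{"x":0.4,"y":-0.6,"z":0,"rx":0,"ry":0,"rz":0,"jaw":1},{"x":0.4,"y":-0.6,"z":0,"rx":0,"ry":0,"rz":0,"jaw":1},{"x":0.4,"y":-0.6,"z":0,"rx":0,"ry":0,"rz":0,"jaw":1}]'
python3 - <<'E'
from h import *
print(env.state()["joints"],env.state()["eef_pos"])
w=env.read_camera("wrist")
im=cv2.cvtColor(cv2.resize(w["img"],None,fx=1.5,fy=1.5),cv2.COLOR_RGB2BGR)
th=np.linspace(0,6.28,60)
for x,y,r,z in((432.5,-256,22,0),(432.5,-256,17,78),(577,-237,29,0),(577,-237,25,122),(577,-237,3,150)):
    p=proj(w,np.c_[x+r*np.cos(th),y+r*np.sin(th),0*th+z])*1.5; cv2.polylines(im,[p.astype(np.int32)],True,(0,255,0),1)
cv2.imwrite("pics/w3.png",im)
E
```

```text
t: 2.95
eef_pos: [551.3, -16.5, 405.1]
tcp_rot: [3.141, -0.0, -3.142]
ft_force: [-0.2, 0.8, -0.1]
opening: 1.001
t: 3.32
eef_pos: [491.5, -166.3, 405.1]
tcp_rot: [3.141, 0.0, 3.141]
ft_force: [0.5, -0.8, 0.2]
opening: 1.0
t: 3.7
eef_pos: [431.7, -256.3, 405.0]
tcp_rot: [3.142, 0.0, 3.139]
ft_force: [0.9, 0.4, -0.8]
opening: 1.0
[-6.67424460e-01  3.16639498e-01  1.85383942e+00  1.16920319e-04
  9.71008940e-01 -2.23598109e+00] [ 431.68576826 -256.2844872   405.02244083]
```

View pics/w3.png

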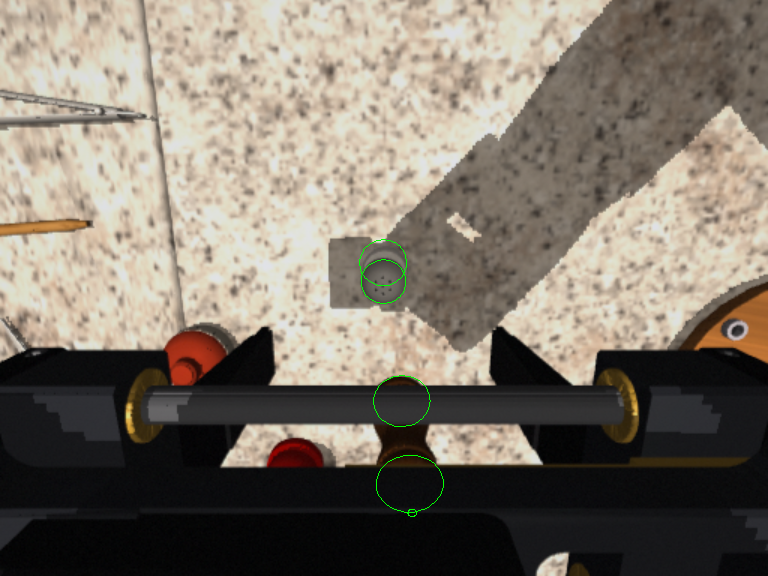

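```bash
python3 - <<'E'
import cv2
im=cv2.imread("pics/w3.png")[215:330,310:460]; cv2.imwrite("pics/w3c.png",cv2.resize(im,None,fx=5,fy=5,interpolation=cv2.INTER_CUBIC))
E
```

```text
(no output)
```

View pics/w3c.png

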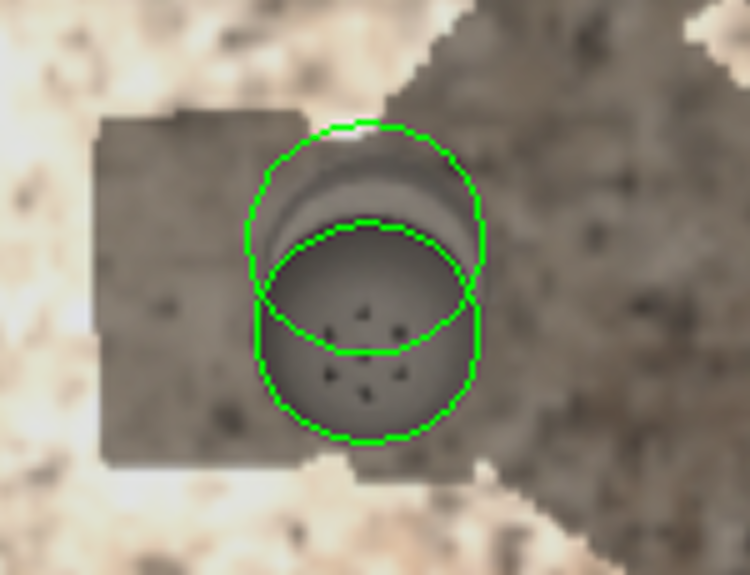

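The shaker outline coincides with the projection. Descending to grasp at about 58 mm height.

```bash
python3 -m pendant '[{"x":-0.005,"y":0,"z":0.4,"rx":0,"ry":0,"rz":0,"jaw":1},{"x":-0.005,"y":0,"z":0.75,"rx":0,"ry":0,"rz":0,"jaw":1},{"x":-0.005,"y":0,"z":0.95,"rx":0,"ry":0,"rz":0,"jaw":1},{"x":-0.005,"y":0,"z":0.95,"rx":0,"ry":0,"rz":0,"jaw":1}]'
python3 -m pendant '[{"x":0,"y":0,"z":0.15,"rx":0,"ry":0,"rz":0,"jaw":1},{"x":0,"y":0,"z":0.225,"rx":0,"ry":0,"rz":0,"jaw":1},{"x":0,"y":0,"z":0.225,"rx":0,"ry":0,"rz":0,"jaw":0.6},{"x":0,"y":0,"z":0.225,"rx":0,"ry":0,"rz":0,"jaw":0.3},{"x":0,"y":0,"z":0.225,"rx":0,"ry":0,"rz":0,"jaw":0.3},{"x":0,"y":0,"z":0.225,"rx":0,"ry":0,"rz":0,"jaw":0.3},{"x":0,"y":0,"z":0.225,"rx":0,"ry":0,"rz":0,"jaw":0.3}]'
```

```text
t: 4.25
eef_pos: [434.3, -254.2, 260.9]
tcp_rot: [3.139, -0.003, -3.14]
ft_force: [0.4, 0.1, 1.0]
opening: 1.0
t: 5.12
eef_pos: [433.8, -256.0, 228.6]
tcp_rot: [-3.142, 0.0, 3.141]
ft_force: [-0.1, -0.4, 0.0]
opening: 0.531
```

```bash
python3 -m pendant '[{"x":0,"y":0,"z":0,"rx":0,"ry":0,"rz":0,"jaw":0.2},{"x":0,"y":0,"z":0,"rx":0,"ry":0,"rz":0,"jaw":0.2},{"x":0,"y":0,"z":0,"rx":0,"ry":0,"rz":0,"jaw":0.2},{"x":0,"y":0,"z":0,"rx":0,"ry":0,"rz":0,"jaw":0.2},{"x":0,"y":0,"z":0,"rx":0,"ry":0,"rz":0,"jaw":0.2}]'
```

```text
t: 5.75
eef_pos: [433.8, -256.0, 228.4]
tcp_rot: [3.141, -0.0, -3.142]
ft_force: [-0.2, -0.5, -0.1]
opening: 0.4
```

```bash
python3 -m pendant '[{"x":0,"y":0,"z":0,"rx":0,"ry":0,"rz":0,"jaw":0.2},{"x":0,"y":0,"z":-0.2,"rx":0,"ry":0,"rz":0,"jaw":0.2},{"x":0,"y":0,"z":-0.6,"rx":0,"ry":0,"rz":0,"jaw":0.2},{"x":0,"y":0,"z":-0.8,"rx":0,"ry":0,"rz":0,"jaw":0.2},{"x":0,"y":0,"z":-0.8,"rx":0,"ry":0,"rz":0,"jaw":0.2}]'
python3 - <<'E'
from h import *
w=env.read_camera("wrist")
cv2.imwrite("pics/w4.png",w["img"][:,:,::-1])
E
```

```text
t: 6.38
eef_pos: [433.9, -255.9, 350.2]
tcp_rot: [-3.139, 0.003, -3.142]
ft_force: [-0.1, -0.1, -1.9]
opening: 0.402
```

View pics/w4.png

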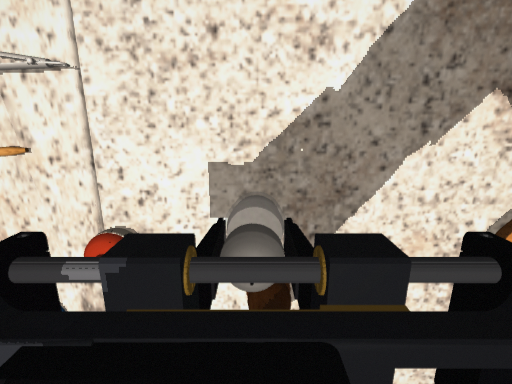

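Held, with the opening at 38 mm and the shaker showing between the fingers at (253,250). Checking its offset in the hand by overlay.

```bash
python3 - <<'E'
from h import *
w=env.read_camera("wrist"); p=env.state()["eef_pos"]; print(p)
k=3
im=cv2.cvtColor(cv2.resize(w["img"][180:310,180:330],None,fx=5,fy=5,interpolation=cv2.INTER_CUBIC),cv2.COLOR_RGB2BGR)
th=np.linspace(0,6.28,60); base=p[2]-228.5
for dx,col in((-1.3,(0,255,0)),):
  for r,z in((22,0),(17,76),(17,82)):
    q=(proj(w,np.c_[p[0]+dx+r*np.cos(th),p[1]+r*np.sin(th),0*th+z+base])-[180,180])*5+2; cv2.polylines(im,[q.astype(np.int32)],True,col,1)
cv2.imwrite("pics/w5.png",im)
E
```

```text
[ 433.59721116 -255.80054458  347.78010606]
```

View pics/w5.png

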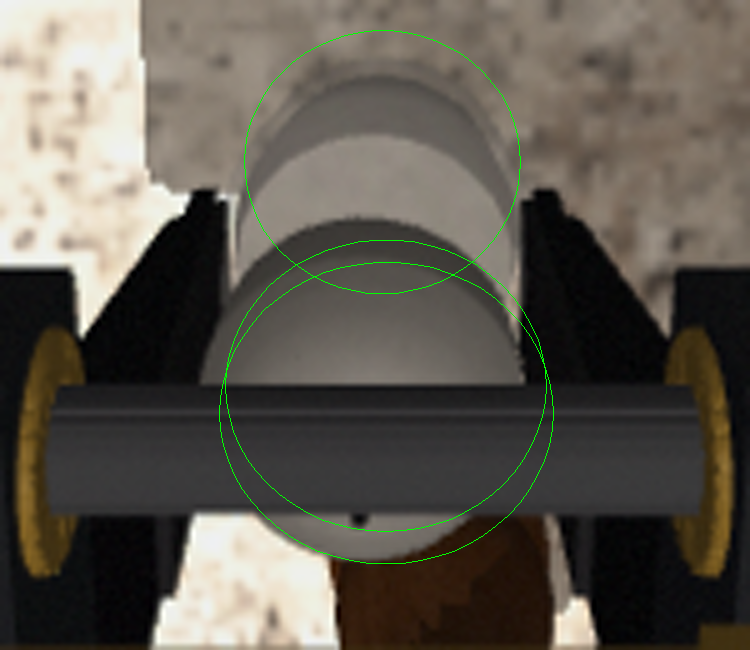

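```bash
python3 -m pendant '[{"x":0,"y":0.3,"z":0,"rx":0,"ry":0,"rz":0,"jaw":0.2},{"x":0,"y":0.65,"z":0,"rx":0,"ry":0,"rz":0,"jaw":0.2},{"x":0,"y":1,"z":0,"rx":0,"ry":0,"rz":0,"jaw":0.2}]'
python3 -m pendant '[{"x":-0.2,"y":0.35,"z":0,"rx":0,"ry":0,"rz":0,"jaw":0.2},{"x":-0.4,"y":0.7,"z":0,"rx":0,"ry":0,"rz":0,"jaw":0.2},{"x":-0.6,"y":1,"z":0,"rx":0,"ry":0,"rz":0,"jaw":0.2}]'
python3 -m pendant '[{"x":-0.2,"y":0.35,"z":0,"rx":0,"ry":0,"rz":0,"jaw":0.2},{"x":-0.4,"y":0.7,"z":0,"rx":0,"ry":0,"rz":0,"jaw":0.2},{"x":-0.567,"y":1,"z":0,"rx":0,"ry":0,"rz":0,"jaw":0.2},{"x":-0.567,"y":1,"z":0,"rx":0,"ry":0,"rz":0,"jaw":0.2},{"x":-0.567,"y":1,"z":0,"rx":0,"ry":0,"rz":0,"jaw":0.2}]'
```

```text
t: 6.85
eef_pos: [433.5, -104.7, 346.9]
tcp_rot: [3.14, -0.003, 3.141]
ft_force: [0.4, -0.1, -0.3]
opening: 0.397
t: 7.22
eef_pos: [524.4, 46.1, 346.8]
tcp_rot: [3.141, -0.003, -3.141]
ft_force: [0.6, -0.8, -0.3]
opening: 0.396
t: 7.85
eef_pos: [608.6, 193.8, 346.6]
tcp_rot: [-3.141, -0.003, -3.141]
ft_force: [0.9, -0.4, -1.2]
opening: 0.401
```

```bash
python3 -m pendant '[{"x":-0.002,"y":0.038,"z":0.2,"rx":0,"ry":0,"rz":0,"jaw":0.2},{"x":-0.002,"y":0.038,"z":0.41,"rx":0,"ry":0,"rz":0,"jaw":0.2},{"x":-0.002,"y":0.038,"z":0.41,"rx":0,"ry":0,"rz":0,"jaw":0.2},{"x":-0.002,"y":0.038,"z":0.41,"rx":0,"ry":0,"rz":0,"jaw":0.2}]'
cat > ov.py <<'E'
from h import *
import sys
def ov(cam,circs,u0,v0,u1,v1,k,name):
    im=cv2.cvtColor(cv2.resize(cam["img"][v0:v1,u0:u1],None,fx=k,fy=k,interpolation=cv2.INTER_CUBIC),cv2.COLOR_RGB2BGR)
    th=np.linspace(0,6.28,80)
    for x,y,r,z,col in circs:
        q=(proj(cam,np.c_[x+r*np.cos(th),y+r*np.sin(th),0*th+z])-[u0,v0])*k+k/2; cv2.polylines(im,[q.astype(np.int32)],True,col,1)
    cv2.imwrite(name,im)
E
python3 - <<'E'
from ov import *
w=env.read_camera("wrist");s=env.read_camera("scene"); p=env.state()["eef_pos"]; b=p[2]-228.5; print(p,b)
G=(0,255,0);B=(255,80,0)
C=[(607.6,199.5,29.5,46,B),(607.6,199.5,24.5,46,B),(p[0]-1.3,p[1],20,b,G),(p[0]-1.3,p[1],17,b+76,G)]
ov(w,C,170,130,330,250,4.8,"pics/a1.png"); ov(s,C,210,130,290,200,7,"pics/a2.png")
E
```

```text
t: 8.35
eef_pos: [609.4, 199.0, 287.9]
tcp_rot: [3.141, 0.001, 3.141]
ft_force: [0.2, -0.9, -0.8]
opening: 0.398
[609.3836169  199.34699084 288.38951523] 59.88951523482916
```

View pics/a1.png

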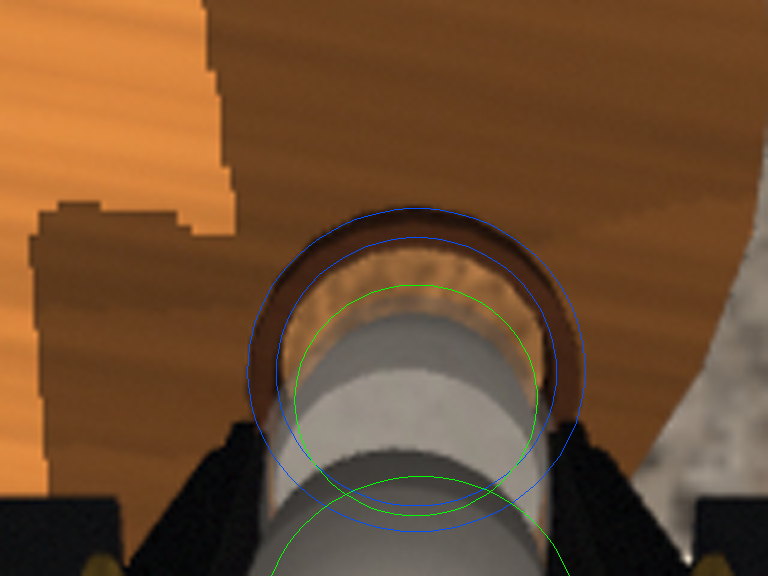

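View pics/a2.png

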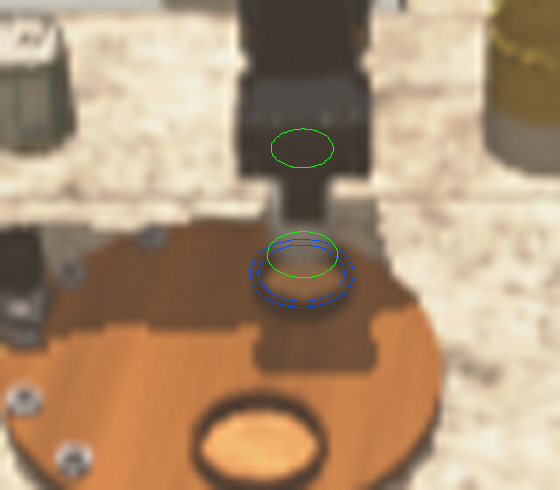

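```bash
python3 - <<'E'
from ov import *
s=env.read_camera("scene"); s["img"]=cv2.imread("pics/scene0.png")[:,:,::-1]
t=env.read_camera("top"); t["img"]=cv2.imread("pics/top0.png")[:,:,::-1]
G=(0,255,0)
C=[(432.5,-256,22,0,G),(432.5,-256,22,40,(255,0,0)),(432.5,-256,17,76,G)]
ov(s,C,175,240,225,290,8,"pics/b1.png"); ov(t,C,320,235,365,270,9,"pics/b2.png")
a=cv2.imread("pics/b1.png");b=cv2.imread("pics/b2.png");b=cv2.resize(b,(0,0),fx=1,fy=1)
h=max(len(a),len(b)); f=lambda i:cv2.copyMakeBorder(i,0,h-len(i),0,0,0)
cv2.imwrite("pics/b.png",np.hstack([f(a),f(b)]))
E
```

```text
(no output)
```

View pics/b.png

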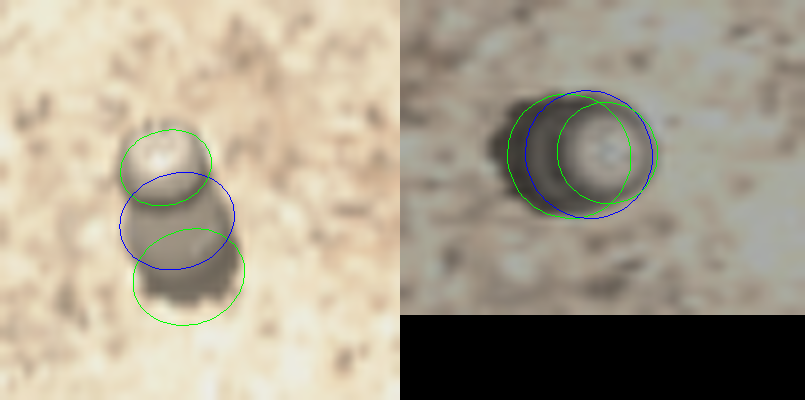

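The transparent base is hard to see, but its estimate is centred over the nest to about 1 mm. Descending slowly and watching the force.

```bash
python3 -m pendant '[{"x":0.006,"y":0,"z":0.05,"rx":0,"ry":0,"rz":0,"jaw":0.2},{"x":0.006,"y":0,"z":0.1,"rx":0,"ry":0,"rz":0,"jaw":0.2},{"x":0.006,"y":0,"z":0.13,"rx":0,"ry":0,"rz":0,"jaw":0.2},{"x":0.006,"y":0,"z":0.13,"rx":0,"ry":0,"rz":0,"jaw":0.2},{"x":0.006,"y":0,"z":0.13,"rx":0,"ry":0,"rz":0,"jaw":0.2}]'
```

```text
t: 9.18
eef_pos: [608.3, 199.7, 267.5]
tcp_rot: [3.141, 0.0, 3.142]
ft_force: [-0.4, 0.0, -1.2]
opening: 0.401
```

```bash
python3 -m pendant '[{"x":0,"y":0,"z":0.03,"rx":0,"ry":0,"rz":0,"jaw":0.2},{"x":0,"y":0,"z":0.055,"rx":0,"ry":0,"rz":0,"jaw":0.2},{"x":0,"y":0,"z":0.055,"rx":0,"ry":0,"rz":0,"jaw":0.2},{"x":0,"y":0,"z":0.055,"rx":0,"ry":0,"rz":0,"jaw":0.2}]'
```

```text
t: 9.68
eef_pos: [608.3, 199.8, 259.3]
tcp_rot: [3.141, 0.0, -3.142]
ft_force: [-0.2, 0.3, -1.2]
opening: 0.4
```

```bash
python3 -m pendant '[{"x":0,"y":0,"z":0.008,"rx":0,"ry":0,"rz":0,"jaw":0.2},{"x":0,"y":0,"z":0.012,"rx":0,"ry":0,"rz":0,"jaw":0.2},{"x":0,"y":0,"z":0.012,"rx":0,"ry":0,"rz":0,"jaw":0.2}]'
```

```text
t: 10.05
eef_pos: [608.4, 199.7, 258.4]
tcp_rot: [3.141, 0.001, -3.142]
ft_force: [-0.9, -0.4, 6.5]
opening: 0.403
```

Contact is at the expected seated height (258.4). Releasing and rising.

```bash
python3 -m pendant '[{"x":0,"y":0,"z":-0.006,"rx":0,"ry":0,"rz":0,"jaw":0.6},{"x":0,"y":0,"z":-0.006,"rx":0,"ry":0,"rz":0,"jaw":0.85},{"x":0,"y":0,"z":-0.006,"rx":0,"ry":0,"rz":0,"jaw":0.85},{"x":0,"y":0,"z":-0.006,"rx":0,"ry":0,"rz":0,"jaw":0.85},{"x":0,"y":0,"z":-0.006,"rx":0,"ry":0,"rz":0,"jaw":0.85}]'
python3 -m pendant '[{"x":0,"y":0,"z":-0.2,"rx":0,"ry":0,"rz":0,"jaw":0.9},{"x":0,"y":0,"z":-0.6,"rx":0,"ry":0,"rz":0,"jaw":1},{"x":0,"y":0,"z":-0.98,"rx":0,"ry":0,"rz":0,"jaw":1},{"x":0,"y":0,"z":-0.98,"rx":0,"ry":0,"rz":0,"jaw":1},{"x":0,"y":0,"z":-0.98,"rx":0,"ry":0,"rz":0,"jaw":1}]'
python3 - <<'E'
from ov import *
w=env.read_camera("wrist"); p=env.state()["eef_pos"]; print(p)
G=(0,255,0);B=(255,80,0);x,y=607.6,199.5
C=[(x,y,29.5,46,B),(x,y,24.5,46,B),(x,y,17,106,G)]
ov(w,C,150,120,350,250,4,"pics/a3.png")
E
```

```text
t: 10.68
eef_pos: [608.3, 199.7, 258.3]
tcp_rot: [3.142, -0.0, 3.142]
ft_force: [0.2, 0.5, -0.5]
opening: 0.836
t: 11.3
eef_pos: [608.0, 199.7, 404.7]
tcp_rot: [-3.142, -0.001, -3.142]
ft_force: [-0.0, 0.2, 0.1]
opening: 1.001
[608.0791345  199.65562668 403.99965438]
```

View pics/a3.png

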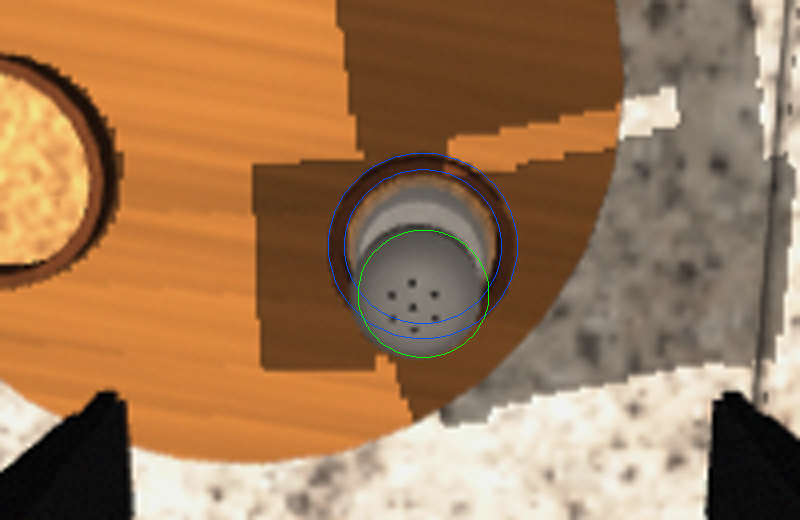

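Shaker is seated, concentric in the ring to about 1 mm. On to the mill.

```bash
python3 -m pendant '[{"x":0,"y":-0.4,"z":0,"rx":0,"ry":0,"rz":0,"jaw":1},{"x":0,"y":-0.8,"z":0,"rx":0,"ry":0,"rz":0,"jaw":1},{"x":0,"y":-1,"z":0,"rx":0,"ry":0,"rz":0,"jaw":1}]'
python3 -m pendant '[{"x":0,"y":-0.4,"z":0,"rx":0,"ry":0,"rz":0,"jaw":1},{"x":0,"y":-0.8,"z":0,"rx":0,"ry":0,"rz":0,"jaw":1},{"x":0,"y":-1,"z":0,"rx":0,"ry":0,"rz":0,"jaw":1}]'
python3 -m pendant '[{"x":0.1,"y":-0.4,"z":0,"rx":0,"ry":0,"rz":0,"jaw":1},{"x":0.2,"y":-0.8,"z":0,"rx":0,"ry":0,"rz":0,"jaw":1},{"x":0.207,"y":-0.911,"z":0,"rx":0,"ry":0,"rz":0,"jaw":1},{"x":0.207,"y":-0.911,"z":0,"rx":0,"ry":0,"rz":0,"jaw":1},{"x":0.207,"y":-0.911,"z":0,"rx":0,"ry":0,"rz":0,"jaw":1}]'
python3 - <<'E'
from ov import *
w=env.read_camera("wrist"); p=env.state()["eef_pos"]; print(p)
G=(0,255,0);B=(255,80,0);x,y=577,-237
ov(w,[(x,y,29,0,G),(x,y,25,122,G),(x,y,4,148,B)],130,100,380,280,3,"pics/a4.png")
E
```

```text
t: 11.72
eef_pos: [608.2, 47.2, 403.5]
tcp_rot: [-3.142, -0.003, 3.14]
ft_force: [1.1, -0.0, -0.6]
opening: 1.001
t: 12.1
eef_pos: [608.1, -103.1, 403.4]
tcp_rot: [3.141, -0.003, 3.139]
ft_force: [0.6, 0.8, -0.3]
opening: 1.001
t: 12.72
eef_pos: [577.6, -235.6, 404.7]
tcp_rot: [3.141, -0.001, -3.14]
ft_force: [0.4, -0.1, -0.2]
opening: 1.002
[ 577.67163331 -235.40355526  404.95829399]
```

View pics/a4.png

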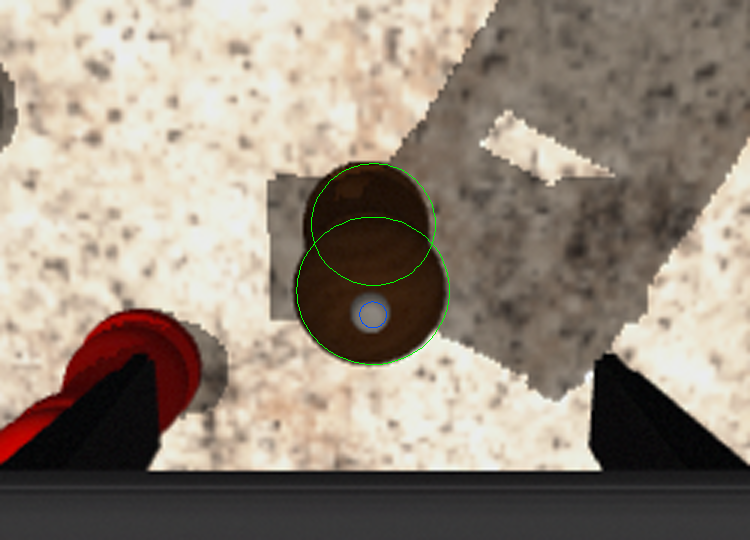

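```bash
python3 -m pendant '[{"x":0.003,"y":-0.015,"z":0.35,"rx":0,"ry":0,"rz":0,"jaw":1},{"x":0.003,"y":-0.015,"z":0.65,"rx":0,"ry":0,"rz":0,"jaw":1},{"x":0.003,"y":-0.015,"z":0.825,"rx":0,"ry":0,"rz":0,"jaw":1},{"x":0.003,"y":-0.015,"z":0.825,"rx":0,"ry":0,"rz":0,"jaw":1},{"x":0.003,"y":-0.015,"z":0.825,"rx":0,"ry":0,"rz":0,"jaw":0.7},{"x":0.003,"y":-0.015,"z":0.825,"rx":0,"ry":0,"rz":0,"jaw":0.35},{"x":0.003,"y":-0.015,"z":0.825,"rx":0,"ry":0,"rz":0,"jaw":0.35},{"x":0.003,"y":-0.015,"z":0.825,"rx":0,"ry":0,"rz":0,"jaw":0.35},{"x":0.003,"y":-0.015,"z":0.825,"rx":0,"ry":0,"rz":0,"jaw":0.35}]'
```

```text
t: 13.9
eef_pos: [576.7, -239.2, 281.7]
tcp_rot: [3.142, 0.0, 3.141]
ft_force: [0.1, 0.2, -0.5]
opening: 0.534
```

```bash
python3 -m pendant '[{"x":0,"y":0,"z":0,"rx":0,"ry":0,"rz":0,"jaw":0.35},{"x":0,"y":0,"z":0,"rx":0,"ry":0,"rz":0,"jaw":0.35},{"x":0,"y":0,"z":0,"rx":0,"ry":0,"rz":0,"jaw":0.35}]'
```

```text
t: 14.28
eef_pos: [576.8, -239.2, 281.7]
tcp_rot: [-3.142, 0.0, -3.142]
ft_force: [0.2, -0.0, 2.0]
opening: 0.503
```

```bash
python3 -m pendant '[{"x":0,"y":0,"z":-0.2,"rx":0,"ry":0,"rz":0,"jaw":0.35},{"x":0,"y":0,"z":-0.5,"rx":0,"ry":0,"rz":0,"jaw":0.35},{"x":0,"y":0,"z":-0.65,"rx":0,"ry":0,"rz":0,"jaw":0.35},{"x":0,"y":0,"z":-0.65,"rx":0,"ry":0,"rz":0,"jaw":0.35}]'
python3 -m pendant '[{"x":0,"y":0.3,"z":0,"rx":0,"ry":0,"rz":0,"jaw":0.35},{"x":0,"y":0.65,"z":0,"rx":0,"ry":0,"rz":0,"jaw":0.35},{"x":0,"y":1,"z":0,"rx":0,"ry":0,"rz":0,"jaw":0.35}]'
python3 -m pendant '[{"x":-0.01,"y":0.3,"z":0,"rx":0,"ry":0,"rz":0,"jaw":0.35},{"x":-0.03,"y":0.65,"z":0,"rx":0,"ry":0,"rz":0,"jaw":0.35},{"x":-0.04,"y":1,"z":0,"rx":0,"ry":0,"rz":0,"jaw":0.35},{"x":-0.04,"y":1,"z":0,"rx":0,"ry":0,"rz":0,"jaw":0.35},{"x":-0.04,"y":1,"z":0,"rx":0,"ry":0,"rz":0,"jaw":0.35}]'
python3 - <<'E'
from h import *
print(env.state()["eef_pos"],env.state()["ft_force"])
E
```

```text
t: 14.78
eef_pos: [576.7, -239.1, 380.1]
tcp_rot: [-3.141, 0.002, -3.142]
ft_force: [0.4, 0.1, -2.5]
opening: 0.506
t: 15.15
eef_pos: [576.4, -87.8, 377.2]
tcp_rot: [3.141, -0.002, 3.141]
ft_force: [-0.3, 0.7, -3.0]
opening: 0.508
t: 15.78
eef_pos: [582.7, 60.7, 377.8]
tcp_rot: [-3.142, -0.002, -3.141]
ft_force: [0.4, 0.4, -2.9]
opening: 0.506
[582.67650058  60.7308512  377.77065434] [ 0.43415675  0.4448701  -2.93317211]
```

```bash
python3 -m pendant '[{"x":0,"y":0.034,"z":0.15,"rx":0,"ry":0,"rz":0,"jaw":0.35},{"x":0,"y":0.034,"z":0.27,"rx":0,"ry":0,"rz":0,"jaw":0.35},{"x":0,"y":0.034,"z":0.27,"rx":0,"ry":0,"rz":0,"jaw":0.35},{"x":0,"y":0.034,"z":0.27,"rx":0,"ry":0,"rz":0,"jaw":0.35}]'
python3 - <<'E'
from ov import *
w=env.read_camera("wrist"); s=env.read_camera("scene"); p=env.state()["eef_pos"]; b=p[2]-281.7; print(p,b)
G=(0,255,0);B=(255,80,0);x,y=583,65.8
C=[(x,y,31.5,46,B),(x,y,36.5,46,B),(p[0]+.4,p[1],29,b,G)]
ov(w,C,150,100,350,250,4,"pics/a5.png");ov(s,C,205,130,295,220,6,"pics/a6.png")
E
```

```text
t: 16.27
eef_pos: [583.0, 65.1, 338.9]
tcp_rot: [3.142, 0.0, 3.14]
ft_force: [-0.6, 0.7, -1.5]
opening: 0.499
[582.90941042  65.4570366  339.2598612 ] 57.559861201554384
```

View pics/a5.png

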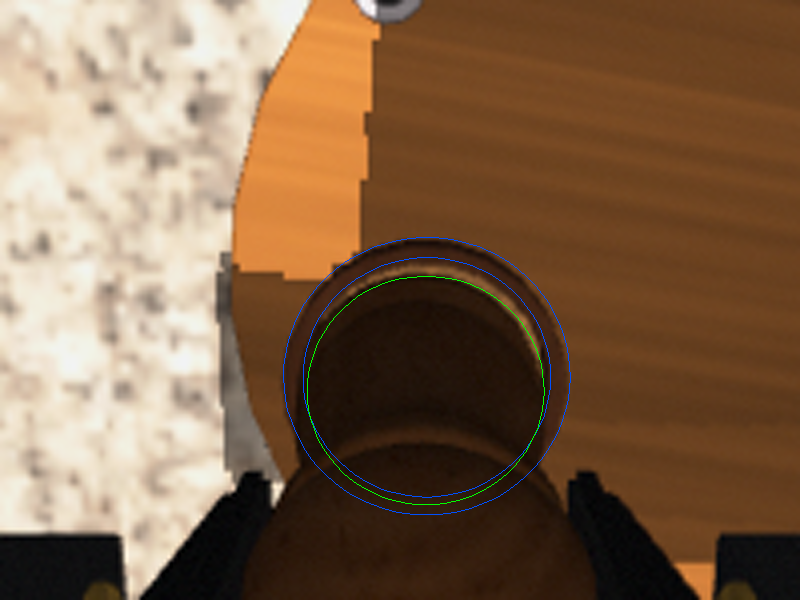

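View pics/a6.png

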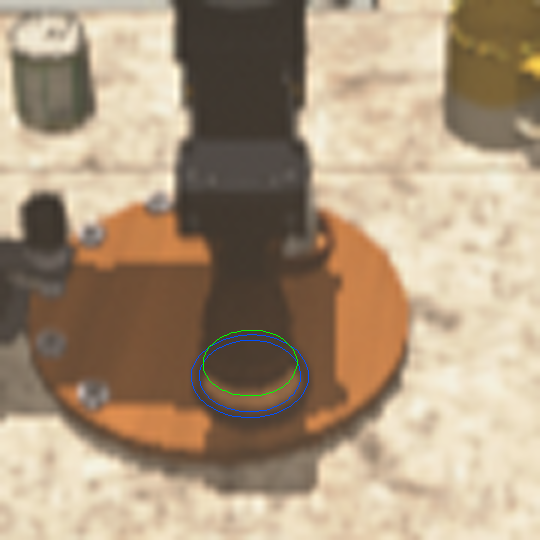

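```bash
python3 -m pendant '[{"x":0,"y":0.01,"z":0.05,"rx":0,"ry":0,"rz":0,"jaw":0.35},{"x":0,"y":0.01,"z":0.1,"rx":0,"ry":0,"rz":0,"jaw":0.35},{"x":0,"y":0.01,"z":0.13,"rx":0,"ry":0,"rz":0,"jaw":0.35},{"x":0,"y":0.01,"z":0.13,"rx":0,"ry":0,"rz":0,"jaw":0.35}]'
```

```text
t: 16.88
eef_pos: [582.9, 67.4, 318.6]
tcp_rot: [3.142, -0.0, -3.142]
ft_force: [0.7, 0.2, -2.8]
opening: 0.503
```

```bash
python3 -m pendant '[{"x":0,"y":0,"z":0.025,"rx":0,"ry":0,"rz":0,"jaw":0.35},{"x":0,"y":0,"z":0.044,"rx":0,"ry":0,"rz":0,"jaw":0.35},{"x":0,"y":0,"z":0.052,"rx":0,"ry":0,"rz":0,"jaw":0.35},{"x":0,"y":0,"z":0.052,"rx":0,"ry":0,"rz":0,"jaw":0.35}]'
```

```text
t: 17.38
eef_pos: [582.8, 67.5, 311.7]
tcp_rot: [3.142, 0.001, -3.142]
ft_force: [0.9, 0.1, 2.7]
opening: 0.507
```

```bash
python3 -m pendant '[{"x":0,"y":0,"z":0,"rx":0,"ry":0,"rz":0,"jaw":0.7},{"x":0,"y":0,"z":0,"rx":0,"ry":0,"rz":0,"jaw":0.9},{"x":0,"y":0,"z":0,"rx":0,"ry":0,"rz":0,"jaw":0.9},{"x":0,"y":0,"z":0,"rx":0,"ry":0,"rz":0,"jaw":0.9}]'
python3 -m pendant '[{"x":0,"y":0,"z":-0.2,"rx":0,"ry":0,"rz":0,"jaw":0.9},{"x":0,"y":0,"z":-0.6,"rx":0,"ry":0,"rz":0,"jaw":0.9},{"x":0,"y":0,"z":-0.75,"rx":0,"ry":0,"rz":0,"jaw":0.9},{"x":0,"y":0,"z":-0.75,"rx":0,"ry":0,"rz":0,"jaw":0.9}]'
python3 - <<'E'
from ov import *
w=env.read_camera("wrist"); s=env.read_camera("scene"); t=env.read_camera("top"); p=env.state()["eef_pos"]; print(p)
G=(0,255,0);B=(255,80,0);x,y=583,65.8;X,Y=607.6,199.5
C=[(x,y,29,30,G),(x,y,36.5,46,B),(x,y,25,152,G),(x,y,3,178,B),(X,Y,17,106,G),(X,Y,29.5,46,B)]
ov(w,C,130,50,380,250,3,"pics/a7.png");ov(s,C,205,110,295,220,5.4,"pics/a8.png")
print("honey/timer/tin check: diff top"); a=cv2.imread("pics/top0.png")[:,:,::-1]
E
```

```text
t: 17.88
eef_pos: [582.7, 67.4, 311.2]
tcp_rot: [3.142, -0.0, -3.142]
ft_force: [-0.5, 0.2, -0.6]
opening: 0.861
t: 18.38
eef_pos: [582.6, 67.4, 425.3]
tcp_rot: [3.141, 0.003, -3.142]
ft_force: [-0.0, -0.4, 0.1]
opening: 0.896
[582.62315365  67.41592529 422.37782142]
honey/timer/tin check: diff top
```

View pics/a7.png

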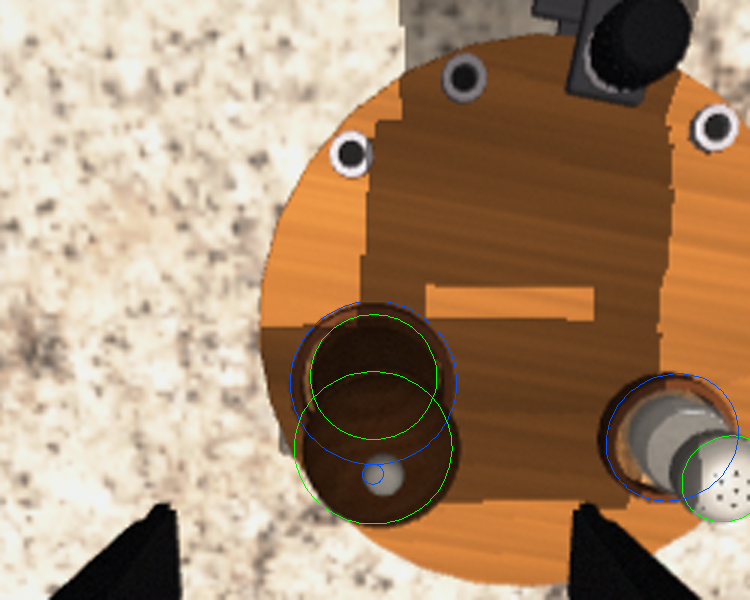

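View pics/a8.png

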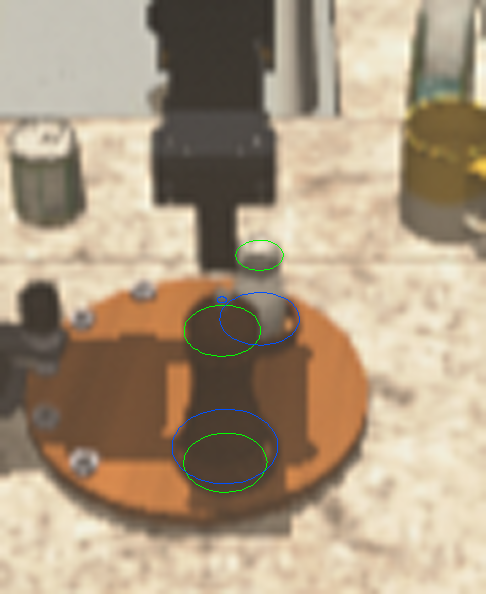

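Both are seated; offsets are bounded by the collars and look under about 2 mm. Now the knob.

```bash
python3 -m pendant '[{"x":0.35,"y":0.25,"z":0,"rx":0,"ry":0,"rz":0,"jaw":0.9},{"x":0.7,"y":0.5,"z":0,"rx":0,"ry":0,"rz":0,"jaw":0.9},{"x":0.879,"y":0.613,"z":0,"rx":0,"ry":0,"rz":0,"jaw":0.9},{"x":0.879,"y":0.613,"z":0,"rx":0,"ry":0,"rz":0,"jaw":0.9},{"x":0.879,"y":0.613,"z":0,"rx":0,"ry":0,"rz":0,"jaw":0.9}]'
python3 - <<'E'
from ov import *
w=env.read_camera("wrist"); p=env.state()["eef_pos"]; print(p,env.state()["joints"])
G=(0,255,0);x,y=450.8,159.3
ov(w,[(x,y,14,105,G),(x,y,14,73,(255,80,0))],170,120,340,250,4.5,"pics/a9.png")
E
```

```text
t: 19.15
eef_pos: [451.5, 159.2, 423.2]
tcp_rot: [-3.141, -0.001, -3.141]
ft_force: [0.6, -0.2, 1.0]
opening: 0.904
[451.73339975 159.02361465 423.2008584 ] [ 2.00444261e-01  2.62001350e-01  1.88013738e+00 -3.73768099e-05
  1.00012253e+00 -1.36989984e+00]
```

View pics/a9.png

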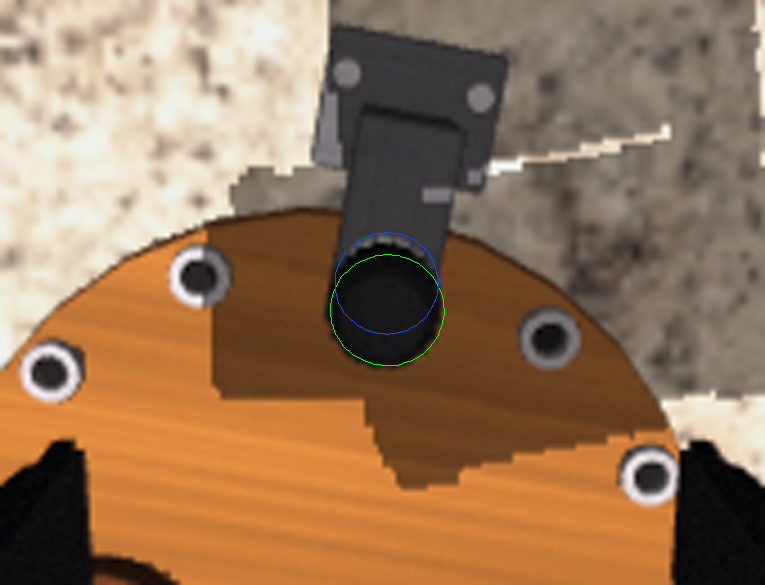

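```bash
python3 -m pendant '[{"x":0.003,"y":0,"z":0.35,"rx":0,"ry":0,"rz":0,"jaw":0.9},{"x":0.003,"y":0,"z":0.7,"rx":0,"ry":0,"rz":0,"jaw":0.9},{"x":0.003,"y":0,"z":0.9,"rx":0,"ry":0,"rz":0,"jaw":0.9},{"x":0.003,"y":0,"z":0.9,"rx":0,"ry":0,"rz":0,"jaw":0.9}]'
python3 -m pendant '[{"x":0,"y":0,"z":0.1,"rx":0,"ry":0,"rz":0,"jaw":0.9},{"x":0,"y":0,"z":0.173,"rx":0,"ry":0,"rz":0,"jaw":0.9},{"x":0,"y":0,"z":0.173,"rx":0,"ry":0,"rz":0,"jaw":0.8},{"x":0,"y":0,"z":0.173,"rx":0,"ry":0,"rz":0,"jaw":0.8}]'
```

```text
t: 19.7
eef_pos: [451.0, 158.8, 286.8]
tcp_rot: [-3.141, -0.004, 3.14]
ft_force: [-0.2, 0.5, -0.4]
opening: 0.899
t: 20.2
eef_pos: [450.7, 159.4, 263.4]
tcp_rot: [3.141, 0.001, 3.142]
ft_force: [0.8, -0.7, -0.1]
opening: 0.81
```

```bash
python3 -m pendant '[{"x":0,"y":0,"z":0.005,"rx":0,"ry":0,"rz":0,"jaw":0.5},{"x":0,"y":0,"z":0.005,"rx":0,"ry":0,"rz":0,"jaw":0.1},{"x":0,"y":0,"z":0.005,"rx":0,"ry":0,"rz":0,"jaw":0.1},{"x":0,"y":0,"z":0.005,"rx":0,"ry":0,"rz":0,"jaw":0.1},{"x":0,"y":0,"z":0.005,"rx":0,"ry":0,"rz":0,"jaw":0.1},{"x":0,"y":0,"z":0.005,"rx":0,"ry":0,"rz":0,"jaw":0.1},{"x":0,"y":0,"z":0.005,"rx":0,"ry":0,"rz":0,"jaw":0.1},{"x":0,"y":0,"z":0.005,"rx":0,"ry":0,"rz":0,"jaw":0.1}]'
python3 -m pendant '[{"x":0,"y":0,"z":0,"rx":0,"ry":0,"rz":0,"jaw":0.1},{"x":0,"y":0,"z":0,"rx":0,"ry":0,"rz":0,"jaw":0.1},{"x":0,"y":0,"z":0,"rx":0,"ry":0,"rz":0,"jaw":0.1}]'
```

```text
t: 21.2
eef_pos: [450.5, 159.5, 262.1]
tcp_rot: [3.141, 0.0, -3.142]
ft_force: [0.1, 5.3, 0.1]
opening: 0.287
t: 21.58
eef_pos: [450.5, 159.5, 262.1]
tcp_rot: [3.141, 0.0, 3.142]
ft_force: [-0.4, 5.4, -1.2]
opening: 0.286
```

Gripped (27 mm opening). Easing the 5 N side load and pulling up.

```bash
python3 -m pendant '[{"x":0,"y":0.005,"z":0,"rx":0,"ry":0,"rz":0,"jaw":0.1},{"x":0,"y":0.005,"z":-0.03,"rx":0,"ry":0,"rz":0,"jaw":0.1},{"x":0,"y":0.005,"z":-0.06,"rx":0,"ry":0,"rz":0,"jaw":0.1},{"x":0,"y":0.005,"z":-0.09,"rx":0,"ry":0,"rz":0,"jaw":0.1},{"x":0,"y":0.005,"z":-0.12,"rx":0,"ry":0,"rz":0,"jaw":0.1},{"x":0,"y":0.005,"z":-0.14,"rx":0,"ry":0,"rz":0,"jaw":0.1},{"x":0,"y":0.005,"z":-0.14,"rx":0,"ry":0,"rz":0,"jaw":0.1},{"x":0,"y":0.005,"z":-0.14,"rx":0,"ry":0,"rz":0,"jaw":0.1}]'
```

```text
t: 22.58
eef_pos: [450.5, 159.9, 282.9]
tcp_rot: [-3.141, -0.0, -3.142]
ft_force: [3.1, -4.2, -11.7]
opening: 0.289
```

```bash
python3 -m pendant '[{"x":0,"y":-0.002,"z":-0.01,"rx":0,"ry":0,"rz":0,"jaw":0.1},{"x":0,"y":-0.002,"z":-0.014,"rx":0,"ry":0,"rz":0,"jaw":0.1},{"x":0,"y":-0.002,"z":-0.014,"rx":0,"ry":0,"rz":0,"jaw":0.1},{"x":0,"y":-0.002,"z":-0.014,"rx":0,"ry":0,"rz":0,"jaw":0.1},{"x":0,"y":-0.002,"z":-0.014,"rx":0,"ry":0,"rz":0,"jaw":0.1}]'
python3 - <<'E'
from ov import *
for n in("wrist","scene","top"):
    c=env.read_camera(n)
    if n=="top": crop(c["img"],100,120,412,280,2.5,"pics/e_top.png")
    elif n=="scene": crop(c["img"],185,120,295,215,6,"pics/e_scene.png")
    else: cv2.imwrite("pics/e_wrist.png",c["img"][:,:,::-1])
print(env.state()["eef_pos"],env.state()["ft_force"],env.state()["opening"])
E
```

```text
t: 23.2
eef_pos: [450.5, 159.8, 284.3]
tcp_rot: [-3.141, -0.001, 3.142]
ft_force: [6.4, -1.5, -26.0]
opening: 0.286
[450.53638714 159.74539645 284.24180552] [  6.43992335  -1.89022907 -25.70214539] 0.2894866089088688
```

View pics/e_scene.png

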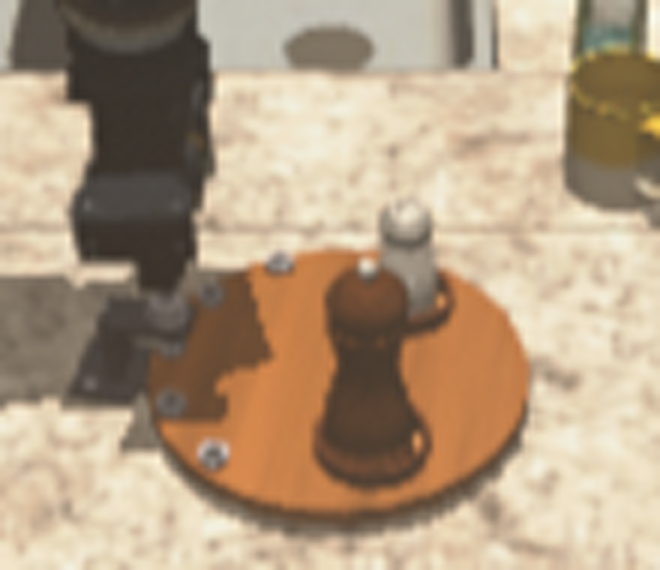

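View pics/e_top.png

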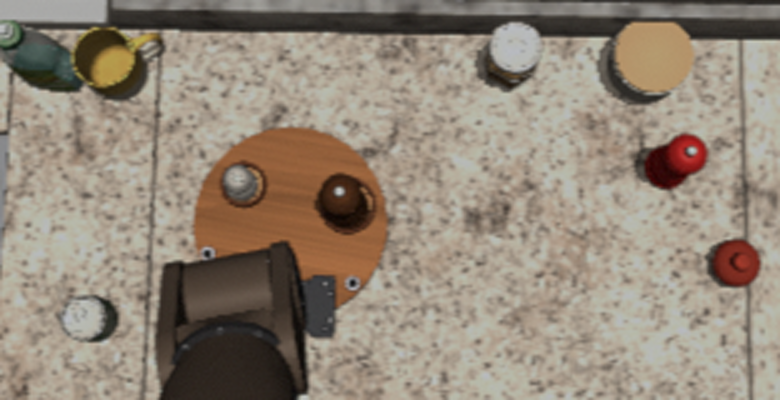

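View pics/e_wrist.png

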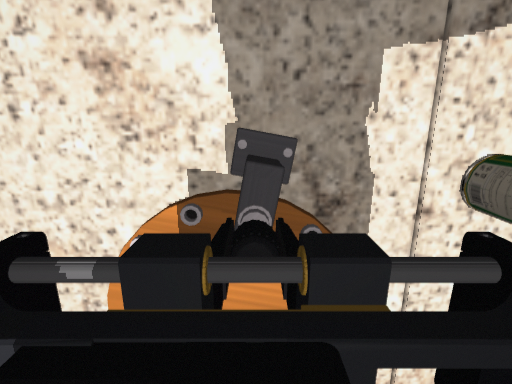

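Everything stands in place. The knob is held at its stop: 22 mm rise, and the force is up to 26 N, above the spring's 11.5 N. I'm easing the overpull slightly and holding to check it's steady.

```bash
python3 -m pendant '[{"x":0,"y":0,"z":0.003,"rx":0,"ry":0,"rz":0,"jaw":0.1},{"x":0,"y":0,"z":0.003,"rx":0,"ry":0,"rz":0,"jaw":0.1},{"x":0,"y":0,"z":0.003,"rx":0,"ry":0,"rz":0,"jaw":0.1},{"x":0,"y":0,"z":0.003,"rx":0,"ry":0,"rz":0,"jaw":0.1},{"x":0,"y":0,"z":0.003,"rx":0,"ry":0,"rz":0,"jaw":0.1},{"x":0,"y":0,"z":0.003,"rx":0,"ry":0,"rz":0,"jaw":0.1}]'
```

```text
t: 24.1
eef_pos: [450.5, 159.8, 284.2]
tcp_rot: [-3.141, -0.001, 3.142]
ft_force: [5.5, -2.0, -20.2]
opening: 0.285
```

```bash
python3 -c "
from cell import env
print(env.job_done()); print(env.state()['t'],env.state()['eef_pos'],env.state()['ft_force'])"
```

```text
the job is handed in; nothing more can be done
None
the job is handed in; nothing more can be done
```

The shaker is in the small nest and the dark mill in the large one, both let go. The gripper is holding the plunger knob at its upper stop. I handed the job in at 24.1 s; no verdict is reported.

**Last checks:**
- **Shaker and mill:** Both reached their nest floors at the expected height, with contact forces under 7 N. In the last pictures both look upright inside their collars. The overlays put the shaker about 1 mm and the mill about 1.5–2 mm off centre, against the 6 mm allowed.
- **Plunger:** The hand rose 22 mm with the knob. The pull settled at about 20 N, more than the 11.5 N of the spring alone, so the plunger is against its stop. The opening held steady at 27 mm. The fingers hide the knob in the pictures, so its height rests on these readings.
- **Other things on the worktop:** By eye, the honey jar, timer, tin and red mill look where they were. I didn't measure them.

**What disagreed:**
- **Scene camera:** It put the carousel about 6 mm off in y. I used the top and wrist cameras, which agreed within about 1 mm.
- **Side load:** About 5 N remains on the knob in x.
- **Shaker cap:** It looked tilted by about 0.03 rad while in the hand, within the 0.12 rad limit.

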